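Line up the denture flasks in the carrier and clamp the row

ROBOT

A 6-joint arm with a two-finger parallel gripper is mounted at the origin on the work surface. World frame = base frame: x ahead of the robot, y to its left, z up, the work surface at z = 0. Lengths are in m, angles in rad, forces in N, time in s.
With the tool pointing down it reaches from about 0.275 to 0.875 m from the base axis. Payload 12.5 kg.
Tool frame: the origin (TCP) lies on the front face of the gripper's body, between the roots of the fingers; the fingertips stand 73 mm ahead of it and the grasp point (between the pads) lies grip_point_offset ahead of it (grip_point_offset is the distance from the TCP to the grasp point, in m); x points along the fingers, y is the direction in which the jaws open and shut, and the axes are right-handed (so a half turn about x gives the same grasp; the last joint's range is limited). The gripper opens to 85 mm and grips with 20 to 120 N. Pads are 22 mm wide; open, the fingers measure 114 mm over their backs; the gripper's body (76 mm by 85 mm) begins 54 mm behind the grasp point. The pads swing forward as they close: fully open they stand 13 mm farther back than shut.
Start: joints at [-1.271, 0.351, 1.652, -0, 1.139, -0.085], TCP at [0.206, -0.51, 0.304] pointing down, gripper open.
Joint ranges: [-2.75, 2.75], [-0.79, 2.1], [0.01, 2.65], [-1.57, 4.71], [0.07, 3.14], [-2.87, 2.87]. Speed limits (rad/s): [2.22, 2.22, 2.79, 3.14, 3.14, 3.14].

INTERFACE

Orientations are given as a unit quaternion [x, y, z, w].
In Python, from rig import * gives the robot as it stands.
- The arm moves only by the tool send_rows, never from a script. Its argument "steps" is a list of rows, each a list of 3 entries, a list of its own where there are three numbers: the turn, a rotation vector about the tool's x, y, z in degrees, then the shift along the tool's x, y, z in mm, then the closure, from -1 (fully open) to 1 (shut). In form: [[[wx, wy, wz], [x, y, z], gripper], ...]. A call has 1 to 20 rows; each row is the pose to reach, as a shift and turn from the pose commanded when the call began, along the tool's axes at that moment; what a row does not reach only later rows make up. A row lasts 1/8 s, in which the tool goes at most 62.5 mm and 10.7 degrees, less where a joint would pass 70% of its speed; a pose out of reach is approached as far as the arm can. A call with a gripper value outside its range is refused whole. The fingers move at their own pace and stop on an object; "squeeze" is the grip in N (left out, the last holds). Time passes only in rows, so rows that repeat a pose let the fingers close. It gives the time, the measured TCP pose, the force and the opening at its end, in the units of the state.
- read_state(): the state, without advancing time (a new reading comes with each control period).
- read_camera(name): name is "side" or "top" or "wrist"; returns a dict with "frame" (420x560x3 uint8, red, green, blue), "range_z" (420x560 float32, m along the optical axis (not along the pixel's ray), 0 where there is no reading), "K" (3x3 intrinsics, pixels), "k1" (the pictures are not rectified: a ray, as slopes to the right and down, at radius r is drawn at 1 + k1 r^2 times it, then the intrinsics apply), "position" and "attitude" of the camera in the world. Camera axes: x right, y down, z forward; pixel columns grow to the right and rows downward; lengths in m; the calibration is good to about 2 mm. A picture is of the moment at which its call begins.
- close_job(): hands the job in, once; it reports no verdict.
The state is a dict: "time": time; "qpos": joint angles; "qd": joint speeds; "tau": joint torques, N m; "position": TCP position; "eef_rot": TCP orientation; "force": force on the tool from outside, world axes, zero at the start; "wrist_torque": the same for the moment, N m; "opening": finger opening in m.
Only numpy, scipy, OpenCV 4.12 (cv2) and the standard library are available. Lean on these libraries where they do the work, as an engineer would, in place of code of your own. Each camera call takes 0.05 s, during which the arm holds its last target. There are 200 camera calls.

TASK

Three square metal denture flasks stand loose and crooked on the flask carrier: nudge them gently into one straight, tight row in the corner of the two rails, in any order, each squarely flush against the back rail, side by side without gaps, the end one against the side rail. Then turn the T handle clockwise until the red jaw goes snug on the row, without cranking it hard, let go, and leave the other things on the bench where they are.

Things in the scene. Friction and masses are not known exactly. Their poses are not given: they have to be found in the camera images.
- carrier: fixed flat aluminium deck, 6 mm thick, 325 x 550 mm. Origin at bench level under the finished row's line; x points to the back rail, y to the side rail, z up. Steel back rail: face at x = +50 mm, from y = -180 to +180. Steel side rail: face at y = +170 mm, from x = -173 to +62. Rails stand 22 mm above the deck. The row goes into their corner. A thin blue line marks the row's front
- row_corner (a point): point on the deck where the faces of back rail and side rail meet; same axes as the carrier. A flask in its place has its centre 50 mm from the back rail's face; the three centres then lie 50, 150 and 250 mm from the side rail
- jaw: red clamp jaw at the row's open end (-y). Origin: middle of its pressing face, at its foot on the deck (6 mm above the bench); axes as the carrier. Face 44 mm wide along x, top 23 mm above the deck. Slides along the carrier's +y, at most 42 mm; fully open it leaves 8 to 17 mm beside a tight row. Self-locking up to about 28 N
- handle (a joint): turn of the clamp's T handle about its vertical axis, rad; 0 = fully open as found, grows when turned clockwise seen from above; the jaw moves 7 mm per rad towards the row. Even friction of about 0.2 N m; once the jaw bears on a tight row the torque rises steeply (0.007 N m per newton at the jaw). No fixed stopping angle
- handle_grip (a point): centre of the black T handle's bar, on its turning axis, at mid-height of the bar (about 73 mm above the bench); the bar is 64 mm long (along this point's x), 16 mm wide (y) and 26 mm high, with a white mark at one end
- flask_blue_mid (a point): centre (half-way up) of the denture flask with the blue disc on its lid: a brass-coloured metal box 100 x 100 mm, 50 mm high, 0.3 to 0.52 kg, too wide to grasp, standing on the carrier's deck, so its centre is 31 mm above the bench; x, y level and square to its sides, z up
- flask_red_mid (a point): centre (half-way up) of the denture flask with the red disc on its lid: a brass-coloured metal box 100 x 100 mm, 50 mm high, 0.3 to 0.52 kg, too wide to grasp, standing on the carrier's deck, so its centre is 31 mm above the bench; x, y level and square to its sides, z up
- flask_yellow_mid (a point): centre (half-way up) of the denture flask with the yellow disc on its lid: a brass-coloured metal box 100 x 100 mm, 50 mm high, 0.3 to 0.52 kg, too wide to grasp, standing on the carrier's deck, so its centre is 31 mm above the bench; x, y level and square to its sides, z up
- flask_blue: the same flask, origin at the centre of its underside
- flask_red: the same flask, origin at the centre of its underside
- flask_yellow: the same flask, origin at the centre of its underside
- model_a: bystander: small white plaster jaw model (56 x 50 x 30 mm) standing on the carrier's deck outside the side rail; leave it where it is
- model_b: bystander: small terracotta-coloured jaw model (56 x 50 x 30 mm) on the bench to the left; leave it where it is
- screwdriver: bystander: screwdriver 180 mm long lying on the deck behind the back rail; leave it where it is
- plaster_bowl: bystander: green mixing bowl, 120 mm across, 65 mm high, left of the carrier; leave it where it is
- separator: bystander: white bottle with red cap, 64 mm across, 150 mm high, right of the carrier; leave it where it is
- bench_brush: bystander: brush 190 mm long lying right of the carrier; leave it where it is
Mind the look-alikes: they are no part of the job. Leave any pink or purple look-alike of the flask_blue alone.

How it is judged:
At the end, for the whole second after the job is handed in: Each flask level, its centre 50 +-2.5 mm from the back rail face, square within 0.03 rad; any two centres at most 204 mm apart (under 4 mm of gaps in all); the end flask within 3 mm of the side rail; the jaw presses on the row with more than 4 N (x of flask_blue_mid in the frame of row_corner between -0.0525 and -0.0475 m and angle between the x axis of each of flask_blue_mid, flask_red_mid, flask_yellow_mid and the x axis of row_corner, either way round below 0.03 rad and angle between each of flask_blue_mid, flask_red_mid, flask_yellow_mid's own z axis and vertical below 0.03 rad and x of flask_red_mid in the frame of row_corner between -0.0525 and -0.0475 m and x of flask_yellow_mid in the frame of row_corner between -0.0525 and -0.0475 m and horizontal distance between flask_blue_mid and flask_red_mid below 0.204 m and horizontal distance between each of flask_blue_mid, flask_red_mid and flask_yellow_mid below 0.204 m and y of any of flask_blue_mid, flask_red_mid, flask_yellow_mid in the frame of row_corner above -0.053 m and contact force between jaw and anything else above 4 N); the robot touches nothing.
It fails at once if a bystander on the bench or carrier is pushed more than 30 mm (distance of any of model_a, model_b, screwdriver, plaster_bowl, separator, bench_brush from where it was at the start of the episode above 0.03 m).
It fails at once if the clamp is cranked far past snug: its jaw presses with more than 60 N (contact force between jaw and anything else above 60 N).
It fails at once if a flask is rammed: the fingers press on it with more than 80 N (contact force between the fingers and flask_blue above 80 N or contact force between the fingers and flask_red above 80 N or contact force between the fingers and flask_yellow above 80 N).
It fails at once if a flask is tipped more than 25 degrees (angle between any of flask_blue_mid, flask_red_mid, flask_yellow_mid's own z axis and vertical above 0.44 rad).
It also fails if it takes over 72 s, if anything falls off the work surface, if the arm or the gripper's body presses on something with over 40 N, if the wrist force passes 120 N, or if a joint passes its speed limit or range.

## Working session

There is one attempt and no reset: what is moved stays moved. The work goes in short steps, Python scripts to look and compute and a tool call to move; the robot and the scene stay as the last step left them, time stands still between calls to the robot, and variables do not carry over. Pictures are saved under pics/ and viewed, about 8 in all and at most 12, crops included, and the job is handed in when it is done.

Besides the shell and the picture viewer there is one more tool, called after "Request:" as name(argument=value, ...), one argument or row to a line, values as JSON. send_rows: Moves the arm, as the interface text tells. Its arguments: {"type":"object","properties":{"steps":{"type":"array","items":{"type":"array"}},"squeeze":{"type":"number"}},"required":["steps"]}

```bash
mkdir -p pics; ls; python3 - <<'E'
from rig import *
import cv2
s=read_state()
for k,v in s.items(): print(k,v)
ims=[]
for n in("top","side"):
    c=read_camera(n); cv2.imwrite(f"pics/{n}0.png",c["frame"][:,:,::-1]); print(n,c["K"],c["k1"],c["position"],c["attitude"])
try: print(grip_point_offset)
except Exception as e: print(e)
E
```

```text
pics
time 0.0
qpos [-1.27057342e+00  3.51271751e-01  1.65242850e+00  5.26870501e-06
  1.13910830e+00 -8.45566303e-02]
qd [ 2.12808701e-03 -1.69829069e-05 -6.26165738e-04 -2.37879546e-05
 -2.01250963e-03  6.06255702e-05]
tau [ 2.47263415e-04 -5.06103981e+01 -2.91405255e+01 -9.69071607e-05
  4.56007881e-03  1.54215627e-06]
position [ 0.20641821 -0.50952802  0.30333724]
eef_rot [-0.69401617 -0.13562921  0.69410534 -0.13477407]
force [-0.01801853  0.35006875  0.44223269]
wrist_torque [-0.02572898 -0.00084441 -0.0050184 ]
opening 0.08543600519106775
top [[513.09808329   0.         280.47157326]
 [  0.         513.09808329 208.50851634]
 [  0.           0.           1.        ]] 0.01813373064521753 [0.47920352 0.02699564 1.61090346] [-0.6975017   0.71621611 -0.02092934  0.00937159]
side [[525.11893054   0.         275.54312207]
 [  0.         525.11893054 209.15563825]
 [  0.           0.           1.        ]] -0.20682861285585166 [0.22950789 1.10297024 0.88716575] [-0.12239981  0.8798594  -0.45284658  0.07612941]
0.0539
```

View pics/top0.png

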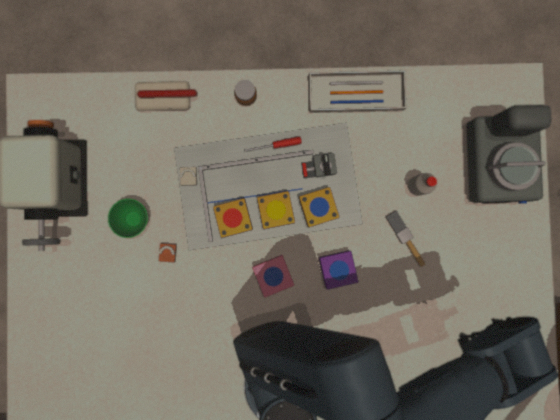

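View pics/side0.png

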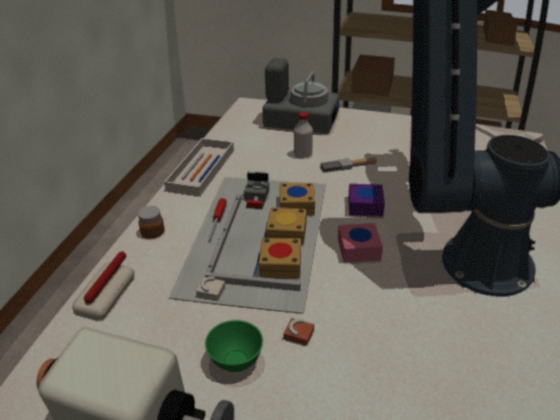

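The top view shows red (232,217), yellow (276,210) and blue (319,206) in front of the row; jaw and handle are at about (318,165). Measuring with the top camera now.

```bash
cat > h.py <<'E'
from rig import *
import cv2, numpy as np
from scipy.spatial.transform import Rotation as R
def und(c,px):
    px=np.atleast_2d(px).astype(float); K=c["K"]
    d=(px-K[[0,1],2])/K[0,0]; u=d.copy()
    for _ in range(20): u=d/(1+c["k1"]*(u**2).sum(1,keepdims=True))
    return np.c_[u,np.ones(len(u))]
def cast(c,px,z):
    r=und(c,px)@R.from_quat(c["attitude"]).as_matrix().T; p=np.array(c["position"])
    return p+r*((z-p[2])/r[:,2])[:,None]
def cloud(c):
    h,w=c["range_z"].shape; v,u=np.mgrid[:h,:w]
    r=und(c,np.c_[u.ravel(),v.ravel()])*c["range_z"].reshape(-1,1)
    return (np.array(c["position"])+r@R.from_quat(c["attitude"]).as_matrix().T).reshape(h,w,3)
E
python3 - <<'E'
from h import *
c=read_camera("top"); f=c["frame"]
hsv=cv2.cvtColor(f,cv2.COLOR_RGB2HSV)
for n,p in dict(bl=(189,250),br=(363,223),tr=(350,123),tl=(175,147)).items(): print(n,cast(c,p,.006)[0].round(4))
for n,p in dict(red=(232,217),yel=(276,210),blu=(319,206)).items(): print(n,cast(c,p,.056)[0].round(4))
P=cloud(c); print("handle",P[160:172:4,310:330:4,2].round(3))
T=R.from_quat(read_state()["eef_rot"]).as_matrix(); print(T.round(3))
w=read_camera("wrist"); print(w["position"],R.from_quat(w["attitude"]).as_matrix().round(3),w["K"])
cv2.imwrite("pics/topc.png",cv2.resize(f[110:265,165:370,::-1],None,fx=3.9,fy=3.8,interpolation=cv2.INTER_CUBIC))
E
```

```text
bl [0.426  0.2877 0.006 ]
br [ 0.4955 -0.2575  0.006 ]
tr [ 0.8121 -0.2269  0.006 ]
tl [0.7492 0.3251 0.006 ]
red [0.5237 0.148  0.056 ]
yel [0.5414 0.0144 0.056 ]
blu [ 0.5501 -0.1165  0.056 ]
handle [[0.004 0.036 0.043 0.041 0.086]
 [0.016 0.043 0.044 0.042 0.088]
 [0.028 0.025 0.037 0.049 0.088]]
[[-0.     0.375 -0.927]
 [ 0.001 -0.927 -0.375]
 [-1.    -0.001 -0.   ]]
[ 0.26832136 -0.48530029  0.3740473 ] [[ 0.376 -0.895 -0.241]
 [-0.927 -0.364 -0.096]
 [-0.002  0.259 -0.966]] [[312.83651228   0.         276.74974201]
 [  0.         312.83651228 207.30547869]
 [  0.           0.           1.        ]]
```

View pics/topc.png

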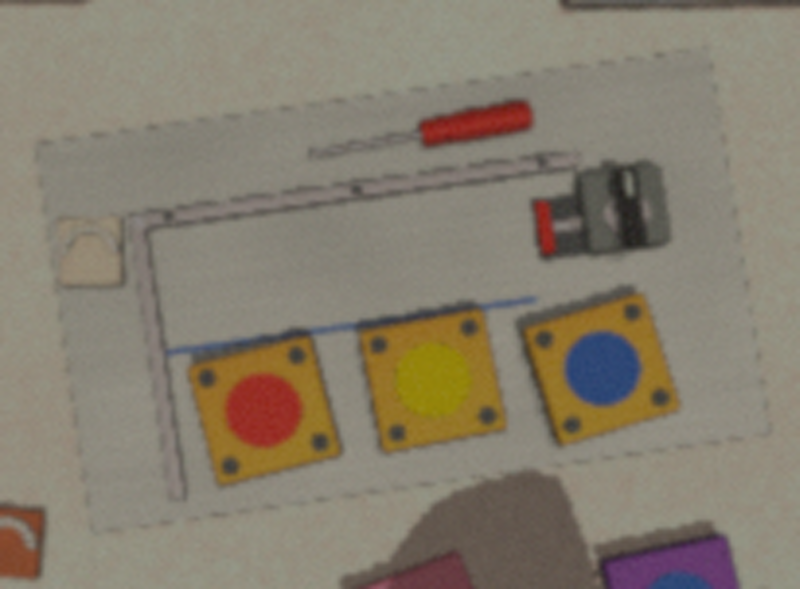

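The crop shows the red, yellow and blue flasks just in front of the blue line, with the jaw at the right. Next I'll move over the carrier for a close wrist view.

Request:
send_rows(
  steps=[
    [[15.4, 0, 0], [0, -375, -583], 0.2],
    [[15.4, 0, 0], [0, -375, -583], 0.2],
    [[15.4, 0, 0], [0, -375, -583], 0.2],
    [[15.4, 0, 0], [0, -375, -583], 0.2],
    [[15.4, 0, 0], [0, -375, -583], 0.2],
    [[15.4, 0, 0], [0, -375, -583], 0.2],
    [[15.4, 0, 0], [0, -375, -583], 0.2],
    [[15.4, 0, 0], [0, -375, -583], 0.2],
    [[15.4, 0, 0], [0, -375, -583], 0.2],
    [[15.4, 0, 0], [0, -375, -583], 0.2],
    [[15.4, 0, 0], [0, -375, -583], 0.2],
    [[15.4, 0, 0], [0, -375, -583], 0.2],
    [[15.4, 0, 0], [0, -375, -583], 0.2],
    [[15.4, 0, 0], [0, -375, -583], 0.2],
    [[15.4, 0, 0], [0, -375, -583], 0.2],
    [[15.4, 0, 0], [0, -375, -583], 0.2],
  ],
)

```text
time: 2.2
position: [0.6059, 0.056, 0.3041]
eef_rot: [0.706, 0.041, -0.706, 0.041]
force: [-0.2, 0.4, -0.1]
opening: 0.0343
```

```bash
python3 - <<'E'
from h import *
c=read_camera("wrist"); np.savez("w1.npz",**c)
cv2.imwrite("pics/w1.png",c["frame"][:,:,::-1])
s=read_state(); print(s["position"],s["opening"],R.from_quat(s["eef_rot"]).as_matrix().round(3))
E
```

```text
[0.60595241 0.05615706 0.30406762] 0.034266078942521955 [[ 0.     0.115 -0.993]
 [ 0.    -0.993 -0.115]
 [-1.     0.    -0.   ]]
```

View pics/w1.png

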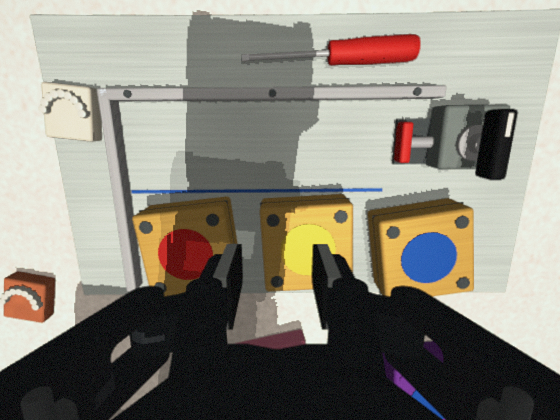

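```bash
python3 - <<'E'
from h import *
c=dict(np.load("w1.npz")); P=cloud(c); f=c["frame"]
def fit(px,z):
    w=cast(c,px,z)[:,:2]; return w
b=fit([(125,99),(270,97.5),(440,95.5)],.028); print("back inner",b, np.degrees(np.arctan2(*(b[2]-b[0]))))
s=fit([(119,110),(125,200),(131,280)],.028); print("side inner",s)
# depth based: rail top points
z=P[:,:,2]; 
m=(z>.023)&(z<.033)
for nm,(r0,r1,c0,c1) in dict(back=(80,110,130,430),side=(130,280,95,140)).items():
    q=P[r0:r1,c0:c1][m[r0:r1,c0:c1]]; vx,vy,x,y=cv2.fitLine(q[:,:2].astype(np.float32),cv2.DIST_HUBER,0,.01,.01).ravel(); print(nm,len(q),q[:,2].mean(),(x,y),np.degrees(np.arctan2(vy,vx)))
hsv=cv2.cvtColor(f,cv2.COLOR_RGB2HSV)
for nm,(x0,y0,x1,y1) in dict(red=(130,195,235,295),yel=(255,190,355,290),blu=(365,195,480,300)).items():
    mm=((z>.05)&(z<.063))[y0:y1,x0:x1]; q=P[y0:y1,x0:x1][mm]
    print(nm,len(q),np.median(q[:,2]),[np.round(v,4) for v in cv2.minAreaRect(q[:,:2].astype(np.float32))])
blu=cv2.inRange(hsv,(100,120,60),(130,255,255))[200:300,370:480]; v,u=np.nonzero(blu); print("bluedisc",cast(c,[(u.mean()+370,v.mean()+200)],.056))
# handle
q=z[100:185,470:525]; hm=(q>.075)&(q<.1); hq=P[100:185,470:525][hm]; print("handle",len(hq),cv2.minAreaRect(hq[:,:2].astype(np.float32)),np.median(hq[:,2]))
print("handle by px",cast(c,[(496,144),(506,112),(487,177)],.086))
print("jaw face",cast(c,[(396,122),(394,162)],.029))
E
```

```text
back inner [[ 0.67761217  0.2235954 ]
 [ 0.69704664  0.07358319]
 [ 0.71876418 -0.10171317]] 172.79029605896343
side inner [[0.6658326  0.22997702]
 [0.56832488 0.22493935]
 [0.46823305 0.21843704]]
back 3765 0.0282905381562867 (np.float32(0.6992209), np.float32(0.092742324)) -82.92763
side 1921 0.028002282468042074 (np.float32(0.55932546), np.float32(0.2300966)) 6.99912
red 6017 0.056912379445122174 [array([0.525 , 0.1467]), array([0.0965, 0.0987]), np.float64(13.2696)]
yel 6198 0.05674156589883425 [array([0.5443, 0.0154]), array([0.0993, 0.0996]), np.float64(9.8399)]
blu 7306 0.056540982635154724 [array([ 0.55  , -0.1166]), array([0.1   , 0.1004]), np.float64(15.7518)]
bluedisc [[ 0.55021141 -0.117923    0.056     ]]
handle 1726 ((0.6756027936935425, -0.14032720029354095), (0.06436226516962051, 0.017068849876523018), 6.5701398849487305) 0.08538446658388149
handle by px [[ 0.67626474 -0.13384372  0.086     ]
 [ 0.70380123 -0.1341088   0.086     ]
 [ 0.64633898 -0.13464917  0.086     ]]
jaw face [[ 0.68772325 -0.06201396  0.029     ]
 [ 0.64599616 -0.06899274  0.029     ]]
```

Request:
send_rows(
  steps=[
    [[-90.4, 0, 0], [0, 250, 73], -0.3],
    [[-90.4, 0, 0], [0, 250, 73], -0.3],
    [[-90.4, 0, 0], [0, 250, 73], -0.3],
    [[-90.4, 0, 0], [0, 250, 73], -0.3],
    [[-90.4, 0, 0], [0, 250, 73], -0.3],
    [[-90.4, 0, 0], [0, 250, 73], -0.3],
    [[-90.4, 0, 0], [0, 250, 73], -0.3],
    [[-90.4, 0, 0], [100, 250, 73], -0.3],
    [[-90.4, 0, 0], [100, 250, 73], -0.3],
    [[-90.4, 0, 0], [100, 250, 73], -0.3],
    [[-90.4, 0, 0], [160, 250, 73], -0.3],
    [[-90.4, 0, 0], [200, 250, 73], -0.3],
    [[-90.4, 0, 0], [217, 250, 73], -0.3],
    [[-90.4, 0, 0], [217, 250, 73], -0.3],
  ],
)

```text
time: 4.0
position: [0.563, -0.2004, 0.0878]
eef_rot: [0.469, 0.529, -0.469, 0.53]
force: [-0.5, -0.4, 0.2]
opening: 0.0556
```

```bash
python3 - <<'E'
from h import *
s=read_state(); print(s["position"],s["force"],R.from_quat(s["eef_rot"]).as_matrix().round(4))
E
```

```text
[ 0.5630272  -0.2003953   0.08776568] [-0.53014858 -0.39786908  0.16383147] [[ 6.000e-04  9.926e-01  1.213e-01]
 [-2.000e-04  1.213e-01 -9.926e-01]
 [-1.000e+00  5.000e-04  3.000e-04]]
```

Request:
send_rows(
  steps=[
    [[0, 0, 0], [0, 0, -10], -0.3],
    [[0, 0, 0], [0, 0, -16], -0.3],
    [[0, 0, 0], [0, 0, -21], -0.3],
    [[0, 0, 0], [0, 0, -26], -0.3],
    [[0, 0, 0], [0, 0, -31], -0.3],
    [[0, 0, 0], [0, 0, -36], -0.3],
    [[0, 0, 0], [0, 0, -41], -0.3],
    [[0, 0, 0], [0, 0, -46], -0.3],
    [[0, 0, 0], [0, 0, -51], -0.3],
    [[0, 0, 0], [0, 0, -56], -0.3],
    [[0, 0, 0], [0, 0, -60], -0.3],
    [[0, 0, 0], [0, 0, -64], -0.3],
    [[0, 0, 0], [0, 0, -68], -0.3],
    [[0, 0, 0], [0, 0, -72], -0.3],
    [[0, 0, 0], [0, 0, -76], -0.3],
    [[0, 0, 0], [0, 0, -80], -0.3],
    [[0, 0, 0], [0, 0, -84], -0.3],
    [[0, 0, 0], [0, 0, -88], -0.3],
    [[0, 0, 0], [0, 0, -92], -0.3],
  ],
)

```text
time: 6.38
position: [0.5511, -0.1086, 0.0869]
eef_rot: [0.468, 0.53, -0.468, 0.53]
force: [0.1, -4.7, -1.5]
opening: 0.0553
```

Request:
send_rows(
  steps=[
    [[0, 0, 0], [0, 0, -3], -0.3],
    [[0, 0, 0], [0, 0, -6], -0.3],
    [[0, 0, 0], [0, 0, -9], -0.3],
    [[0, 0, 0], [0, 0, -11], -0.3],
  ],
)

```text
time: 6.88
position: [0.5499, -0.0977, 0.0869]
eef_rot: [0.468, 0.53, -0.468, 0.53]
force: [0.1, -4.4, -1.9]
opening: 0.0549
```

```bash
python3 - <<'E'
from h import *
c=read_camera("top"); f=c["frame"]
cv2.imwrite("pics/t2.png",cv2.resize(f[110:265,165:370,::-1],None,fx=3.9,fy=3.8,interpolation=cv2.INTER_CUBIC))
E
```

```text
(no output)
```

View pics/t2.png

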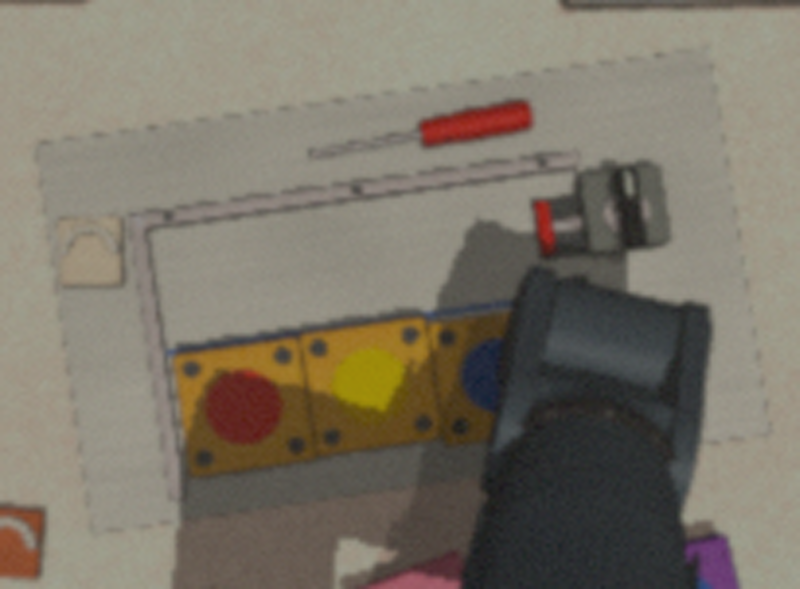

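The three flasks are almost tight in a line against the side rail. I'll keep pushing in small steps until the force rises.

Request:
send_rows(
  steps=[
    [[0, 0, 0], [0, 0, -1], -0.3],
    [[0, 0, 0], [0, 0, -2], -0.3],
    [[0, 0, 0], [0, 0, -3], -0.3],
  ],
)

```text
time: 7.3
position: [0.5495, -0.0949, 0.0869]
eef_rot: [0.468, 0.53, -0.468, 0.53]
force: [0.3, -5.3, -2.7]
opening: 0.0559
```

Request:
send_rows(
  steps=[
    [[0, 0, 0], [0, 0, -1], -0.3],
    [[0, 0, 0], [0, 0, -2], -0.3],
    [[0, 0, 0], [0, 0, -3], -0.3],
  ],
)

```text
time: 7.68
position: [0.5491, -0.0919, 0.0869]
eef_rot: [0.468, 0.53, -0.468, 0.53]
force: [0.7, -4.1, -2.0]
opening: 0.0555
```

Request:
send_rows(
  steps=[
    [[0, 0, 0], [0, 0, -1], -0.3],
    [[0, 0, 0], [0, 0, -2], -0.3],
  ],
)

```text
time: 7.92
position: [0.5489, -0.0899, 0.0869]
eef_rot: [0.468, 0.53, -0.468, 0.53]
force: [1.0, -4.6, -2.4]
opening: 0.0555
```

Request:
send_rows(
  steps=[
    [[0, 0, 0], [0, 0, -1], -0.3],
    [[0, 0, 0], [0, 0, -2], -0.3],
  ],
)

```text
time: 8.18
position: [0.5488, -0.0887, 0.087]
eef_rot: [0.468, 0.529, -0.468, 0.53]
force: [1.5, -18.4, -4.1]
opening: 0.0557
```

Request:
send_rows(
  steps=[
    [[0, 0, 0], [0, 0, -1], -0.3],
    [[0, 0, 0], [0, 0, -2], -0.3],
  ],
)

```text
time: 8.43
position: [0.5489, -0.0885, 0.0872]
eef_rot: [0.468, 0.529, -0.469, 0.531]
force: [-0.7, -33.8, -3.5]
opening: 0.0552
```

Tight against the side rail at 34 N. Now I'll back off and move round to the front of the red flask.

Request:
send_rows(
  steps=[
    [[0, 0, 0], [0, 0, 15], -0.3],
    [[0, 0, 0], [0, 0, 15], -0.3],
    [[0, 0, 0], [-50, 0, 15], -0.3],
    [[0, 0, 0], [-80, 0, 15], -0.3],
    [[45, 0, 0], [-80, -74, -120], -0.3],
    [[90, 0, 0], [-80, -74, -259], -0.3],
    [[90, 0, 0], [-80, -74, -259], -0.3],
    [[90, 0, 0], [-80, -74, -259], -0.3],
    [[90, 0, 0], [-80, -74, -259], -0.3],
    [[90, 0, 0], [-80, -74, -259], -0.3],
    [[90, 0, 0], [-80, -74, -259], -0.3],
    [[90, 0, 0], [-80, -74, -259], -0.3],
    [[90, 0, 0], [-80, -74, -259], -0.3],
    [[90, 0, 0], [-80, -74, -259], -0.3],
    [[90, 0, 0], [-40, -74, -259], -0.3],
    [[90, 0, 0], [0, -74, -259], -0.3],
    [[90, 0, 0], [0, -74, -259], -0.3],
  ],
)

```text
time: 10.55
position: [0.4417, 0.1619, 0.0852]
eef_rot: [-0.704, -0.044, 0.707, -0.045]
force: [-0.7, -0.2, 0.5]
opening: 0.0554
```

```bash
python3 - <<'E'
from h import *
s=read_state(); print(s["position"],s["force"],R.from_quat(s["eef_rot"]).as_matrix().round(4))
c=read_camera("wrist"); np.savez("w2.npz",**c)
cv2.imwrite("pics/w2.png",c["frame"][:,:,::-1])
E
```

```text
[0.4417447  0.16185963 0.08517063] [-0.72721205 -0.18088174  0.45392027] [[-5.000e-03  1.257e-01 -9.921e-01]
 [-1.100e-03 -9.921e-01 -1.257e-01]
 [-1.000e+00  5.000e-04  5.100e-03]]
```

View pics/w2.png

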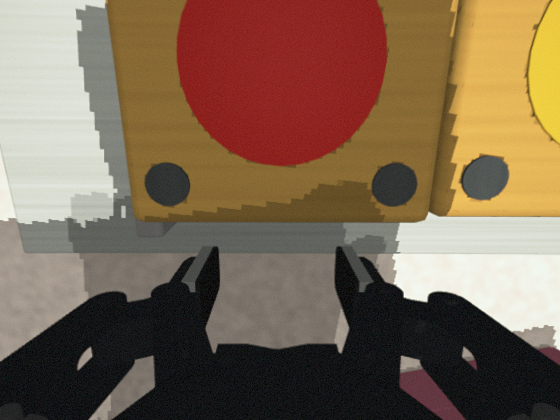

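The wrist view shows the fingers centred on the red flask, with its front edge around row 222. Pushing it +x.

Request:
send_rows(
  steps=[
    [[0, 0, 0], [0, 0, -8], -0.3],
    [[0, 0, 0], [0, 0, -12], -0.3],
    [[0, 0, 0], [0, 0, -16], -0.3],
    [[0, 0, 0], [0, 0, -20], -0.3],
    [[0, 0, 0], [0, 0, -24], -0.3],
    [[0, 0, 0], [0, 0, -28], -0.3],
    [[0, 0, 0], [0, 0, -32], -0.3],
    [[0, 0, 0], [0, 0, -36], -0.3],
    [[0, 0, 0], [0, 0, -40], -0.3],
    [[0, 0, 0], [0, 0, -44], -0.3],
    [[0, 0, 0], [0, 0, -48], -0.3],
    [[0, 0, 0], [0, 0, -52], -0.3],
    [[0, 0, 0], [0, 0, -56], -0.3],
    [[0, 0, 0], [0, 0, -60], -0.3],
    [[0, 0, 0], [0, 0, -64], -0.3],
    [[0, 0, 0], [0, 0, -68], -0.3],
    [[0, 0, 0], [0, 0, -71], -0.3],
  ],
)

```text
time: 12.72
position: [0.5139, 0.1707, 0.0869]
eef_rot: [-0.706, -0.043, 0.706, -0.043]
force: [-1.2, -0.8, 1.2]
opening: 0.0554
```

Request:
send_rows(
  steps=[
    [[0, 0, 0], [0, 0, -1], -0.3],
    [[0, 0, 0], [0, 0, -2], -0.3],
    [[0, 0, 0], [0, 0, -3], -0.3],
  ],
)

```text
time: 13.1
position: [0.5166, 0.1711, 0.0869]
eef_rot: [-0.706, -0.043, 0.706, -0.043]
force: [-2.9, -0.4, 1.7]
opening: 0.0553
```

Request:
send_rows(
  steps=[
    [[0, 0, 0], [0, 0, -1], -0.3],
    [[0, 0, 0], [0, 0, -2], -0.3],
    [[0, 0, 0], [0, 0, -3], -0.3],
  ],
)

```text
time: 13.48
position: [0.5197, 0.1714, 0.087]
eef_rot: [-0.706, -0.043, 0.706, -0.043]
force: [-4.0, -0.2, 2.6]
opening: 0.0554
```

Request:
send_rows(
  steps=[
    [[0, 0, 0], [0, 0, -1], -0.3],
    [[0, 0, 0], [0, 0, -2], -0.3],
    [[0, 0, 0], [0, 0, -2], -0.3],
  ],
)

```text
time: 13.85
position: [0.5218, 0.1717, 0.0869]
eef_rot: [0.706, 0.043, -0.706, 0.043]
force: [-1.5, -0.0, 1.3]
opening: 0.0553
```

Request:
send_rows(
  steps=[
    [[0, 0, 0], [0, 0, -1], -0.3],
    [[0, 0, 0], [0, 0, -2], -0.3],
    [[0, 0, 0], [0, 0, -2], -0.3],
  ],
)

```text
time: 14.22
position: [0.5238, 0.172, 0.0869]
eef_rot: [0.706, 0.043, -0.706, 0.043]
force: [-0.7, -0.3, 0.5]
opening: 0.0553
```

Request:
send_rows(
  steps=[
    [[0, 0, 0], [0, 0, -1], -0.3],
    [[0, 0, 0], [0, 0, -2], -0.3],
    [[0, 0, 0], [0, 0, -2], -0.3],
  ],
)

```text
time: 14.6
position: [0.5257, 0.1722, 0.0869]
eef_rot: [0.706, 0.043, -0.706, 0.043]
force: [-0.2, -0.2, -1.1]
opening: 0.0557
```

Request:
send_rows(
  steps=[
    [[0, 0, 0], [0, 0, -1], -0.3],
    [[0, 0, 0], [0, 0, -2], -0.3],
  ],
)

```text
time: 14.85
position: [0.5276, 0.1725, 0.0869]
eef_rot: [-0.706, -0.043, 0.706, -0.043]
force: [-1.2, 0.5, 0.4]
opening: 0.0555
```

Request:
send_rows(
  steps=[
    [[0, 0, 0], [0, 0, -1], -0.3],
    [[0, 0, 0], [0, 0, -2], -0.3],
  ],
)

```text
time: 15.1
position: [0.5296, 0.1727, 0.0869]
eef_rot: [0.706, 0.043, -0.706, 0.043]
force: [-1.5, -0.6, -0.1]
opening: 0.0556
```

```bash
python3 - <<'E'
from h import *
s=read_state(); print(s["position"],s["force"])
c=read_camera("wrist")
cv2.imwrite("pics/w3.png",c["frame"][:,:,::-1])
E
```

```text
[0.52960986 0.17266193 0.08689046] [-1.5209128  -0.55135841 -0.13205288]
```

View pics/w3.png

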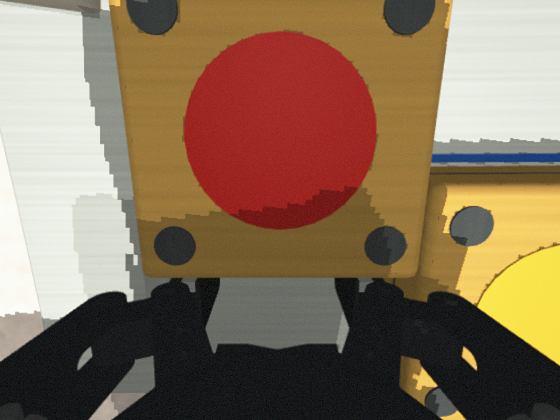

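Front face of red (row 278) still has to reach the blue line (row 158), roughly 43 mm more; I had placed the target x one half-flask short. Continuing.

Request:
send_rows(
  steps=[
    [[0, 0, 0], [0, 0, -4], -0.3],
    [[0, 0, 0], [0, 0, -8], -0.3],
    [[0, 0, 0], [0, 0, -12], -0.3],
    [[0, 0, 0], [0, 0, -16], -0.3],
    [[0, 0, 0], [0, 0, -20], -0.3],
    [[0, 0, 0], [0, 0, -24], -0.3],
    [[0, 0, 0], [0, 0, -28], -0.3],
    [[0, 0, 0], [0, 0, -32], -0.3],
    [[0, 0, 0], [0, 0, -35], -0.3],
    [[0, 0, 0], [0, 0, -37], -0.3],
  ],
)

```text
time: 16.4
position: [0.5664, 0.1772, 0.0869]
eef_rot: [-0.706, -0.043, 0.706, -0.043]
force: [-1.8, -0.7, 0.8]
opening: 0.0556
```

Request:
send_rows(
  steps=[
    [[0, 0, 0], [0, 0, -1], -0.3],
    [[0, 0, 0], [0, 0, -2], -0.3],
    [[0, 0, 0], [0, 0, -3], -0.3],
  ],
)

```text
time: 16.77
position: [0.5692, 0.1776, 0.0869]
eef_rot: [-0.706, -0.043, 0.706, -0.043]
force: [-1.5, -0.7, 1.2]
opening: 0.0553
```

Request:
send_rows(
  steps=[
    [[0, 0, 0], [0, 0, -1], -0.3],
    [[0, 0, 0], [0, 0, -2], -0.3],
  ],
)

```text
time: 17.02
position: [0.57, 0.1777, 0.0868]
eef_rot: [-0.704, -0.043, 0.707, -0.044]
force: [-13.5, -2.6, 9.8]
opening: 0.0554
```

Request:
send_rows(
  steps=[
    [[0, 0, 0], [0, 0, -1], -0.3],
    [[0, 0, 0], [0, 0, -2], -0.3],
  ],
)

```text
time: 17.27
position: [0.5702, 0.1777, 0.0866]
eef_rot: [-0.703, -0.043, 0.709, -0.044]
force: [-25.7, -3.7, 19.0]
opening: 0.0554
```

Request:
send_rows(
  steps=[
    [[0, 0, 0], [0, 0, 40], -0.3],
    [[0, 0, 0], [0, 0, 90], -0.3],
    [[0, 0, 0], [0, 0, 128], -0.3],
    [[0, 0, 0], [0, 0, 128], -0.3],
    [[0, 0, 0], [0, 50, 128], -0.3],
    [[0, 0, 0], [0, 102, 128], -0.3],
    [[0, 0, 0], [0, 102, 128], -0.3],
    [[0, 0, 0], [0, 102, 116], -0.3],
    [[0, 0, 0], [0, 102, 110], -0.3],
    [[0, 0, 0], [0, 102, 105], -0.3],
    [[0, 0, 0], [0, 102, 100], -0.3],
    [[0, 0, 0], [0, 102, 95], -0.3],
    [[0, 0, 0], [0, 102, 90], -0.3],
    [[0, 0, 0], [0, 102, 85], -0.3],
    [[0, 0, 0], [0, 102, 80], -0.3],
    [[0, 0, 0], [0, 102, 75], -0.3],
    [[0, 0, 0], [0, 102, 70], -0.3],
    [[0, 0, 0], [0, 102, 65], -0.3],
    [[0, 0, 0], [0, 102, 60], -0.3],
  ],
)

```text
time: 19.65
position: [0.5265, 0.0695, 0.0869]
eef_rot: [0.706, 0.043, -0.706, 0.043]
force: [-1.6, -0.7, -0.7]
opening: 0.0555
```

Request:
send_rows(
  steps=[
    [[0, 0, 0], [0, 0, -5], -0.3],
    [[0, 0, 0], [0, 0, -10], -0.3],
    [[0, 0, 0], [0, 0, -15], -0.3],
    [[0, 0, 0], [0, 0, -20], -0.3],
    [[0, 0, 0], [0, 0, -25], -0.3],
    [[0, 0, 0], [0, 0, -30], -0.3],
    [[0, 0, 0], [0, 0, -35], -0.3],
    [[0, 0, 0], [0, 0, -40], -0.3],
    [[0, 0, 0], [0, 0, -44], -0.3],
    [[0, 0, 0], [0, 0, -48], -0.3],
    [[0, 0, 0], [0, 0, -52], -0.3],
    [[0, 0, 0], [0, 0, -54], -0.3],
  ],
)

```text
time: 21.15
position: [0.58, 0.0761, 0.0869]
eef_rot: [0.706, 0.043, -0.706, 0.043]
force: [-2.5, 0.1, 1.9]
opening: 0.0553
```

Request:
send_rows(
  steps=[
    [[0, 0, 0], [0, 0, -1], -0.3],
    [[0, 0, 0], [0, 0, -2], -0.3],
  ],
)

```text
time: 21.4
position: [0.5817, 0.0763, 0.0869]
eef_rot: [-0.706, -0.043, 0.706, -0.043]
force: [-3.2, -0.4, 2.3]
opening: 0.0553
```

Request:
send_rows(
  steps=[
    [[0, 0, 0], [0, 0, -1], -0.3],
    [[0, 0, 0], [0, 0, -2], -0.3],
  ],
)

```text
time: 21.65
position: [0.5825, 0.0765, 0.0867]
eef_rot: [-0.704, -0.043, 0.707, -0.044]
force: [-14.7, -2.2, 9.9]
opening: 0.0557
```

Request:
send_rows(
  steps=[
    [[0, 0, 0], [0, 0, -1], -0.3],
    [[0, 0, 0], [0, 0, -2], -0.3],
    [[0, 0, 0], [0, 0, 40], -0.3],
    [[0, 0, 0], [0, 0, 90], -0.3],
    [[0, 0, 0], [0, 0, 130], -0.3],
    [[0, 0, 0], [0, 0, 130], -0.3],
    [[0, 0, 0], [0, 50, 130], -0.3],
    [[0, 0, 0], [0, 100, 130], -0.3],
    [[0, 0, 0], [0, 100, 130], -0.3],
    [[0, 0, 0], [0, 100, 122], -0.3],
    [[0, 0, 0], [0, 100, 115], -0.3],
    [[0, 0, 0], [0, 100, 110], -0.3],
    [[0, 0, 0], [0, 100, 105], -0.3],
    [[0, 0, 0], [0, 100, 100], -0.3],
    [[0, 0, 0], [0, 100, 95], -0.3],
    [[0, 0, 0], [0, 100, 90], -0.3],
    [[0, 0, 0], [0, 100, 85], -0.3],
    [[0, 0, 0], [0, 100, 80], -0.3],
    [[0, 0, 0], [0, 100, 75], -0.3],
    [[0, 0, 0], [0, 100, 70], -0.3],
  ],
)

```text
time: 24.15
position: [0.5268, -0.0312, 0.0869]
eef_rot: [0.706, 0.043, -0.706, 0.043]
force: [-2.0, 0.4, -0.8]
opening: 0.0555
```

```bash
python3 - <<'E'
from h import *
s=read_state(); print(s["position"],s["force"])
c=read_camera("wrist")
cv2.imwrite("pics/w4.png",c["frame"][:,:,::-1])
E
```

```text
[ 0.52684482 -0.0312019   0.08687715] [-2.041245    0.36236444 -0.78519342]
```

View pics/w4.png

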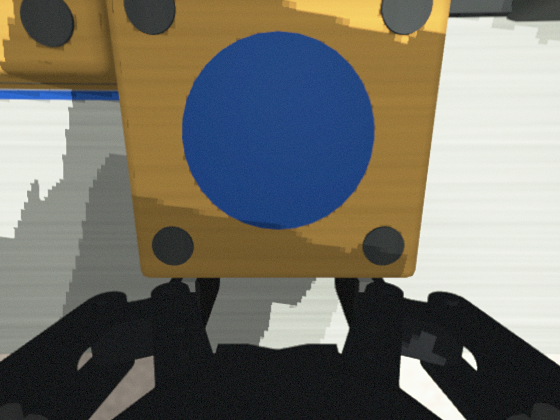

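Blue is centred on the fingers and square; no jaw overlap in view. Continuing to push.

Request:
send_rows(
  steps=[
    [[0, 0, 0], [0, 0, -4], -0.3],
    [[0, 0, 0], [0, 0, -8], -0.3],
    [[0, 0, 0], [0, 0, -12], -0.3],
    [[0, 0, 0], [0, 0, -15], -0.3],
    [[0, 0, 0], [0, 0, -18], -0.3],
    [[0, 0, 0], [0, 0, -21], -0.3],
    [[0, 0, 0], [0, 0, -24], -0.3],
  ],
)

```text
time: 25.08
position: [0.5505, -0.0283, 0.0869]
eef_rot: [-0.706, -0.043, 0.706, -0.043]
force: [-3.2, -0.6, 1.6]
opening: 0.0556
```

Request:
send_rows(
  steps=[
    [[0, 0, 0], [0, 0, -4], -0.3],
    [[0, 0, 0], [0, 0, -8], -0.3],
    [[0, 0, 0], [0, 0, -12], -0.3],
    [[0, 0, 0], [0, 0, -16], -0.3],
    [[0, 0, 0], [0, 0, -20], -0.3],
    [[0, 0, 0], [0, 0, -24], -0.3],
    [[0, 0, 0], [0, 0, -28], -0.3],
    [[0, 0, 0], [0, 0, -32], -0.3],
    [[0, 0, 0], [0, 0, -36], -0.3],
    [[0, 0, 0], [0, 0, -40], -0.3],
    [[0, 0, 0], [0, 0, -42], -0.3],
  ],
)

```text
time: 26.45
position: [0.5923, -0.0231, 0.0869]
eef_rot: [0.706, 0.043, -0.706, 0.043]
force: [-2.9, -0.5, 1.7]
opening: 0.0554
```

Request:
send_rows(
  steps=[
    [[0, 0, 0], [0, 0, -1], -0.3],
    [[0, 0, 0], [0, 0, -2], -0.3],
  ],
)

```text
time: 26.7
position: [0.594, -0.0229, 0.0868]
eef_rot: [-0.706, -0.043, 0.706, -0.043]
force: [-3.0, 0.7, 2.0]
opening: 0.0555
```

Request:
send_rows(
  steps=[
    [[0, 0, 0], [0, 0, -1], -0.3],
    [[0, 0, 0], [0, 0, -2], -0.3],
  ],
)

```text
time: 26.95
position: [0.5948, -0.0228, 0.0868]
eef_rot: [-0.704, -0.044, 0.707, -0.043]
force: [-15.1, -2.5, 10.1]
opening: 0.0557
```

All three seated at consistent rail contact. Now to the T handle, with the wrist turned half round for range.

Request:
send_rows(
  steps=[
    [[0, 0, 0], [0, 0, -1], -0.3],
    [[0, 0, 0], [0, 0, 15], -0.3],
    [[0, 0, 0], [-60, 0, 15], -1],
    [[-20, 0, 0], [-110, 0, 10], -1],
    [[-90, 0, 0], [-120, 126, -64], -1],
    [[-90, 0, 0], [-120, 126, -64], -1],
    [[-90, 0, 0], [-120, 126, -64], -1],
    [[-90, 0, 0], [-120, 126, -64], -1],
    [[-90, 0, 0], [-120, 126, -64], -1],
    [[-90, 0, 0], [-120, 126, -64], -1],
    [[-90, 0, 0], [-120, 126, -64], -1],
    [[-179, 0, 0], [-120, 126, -64], -1],
    [[-179, 0, 0], [-120, 126, -64], -1],
    [[-179, 0, 0], [-120, 126, -64], -1],
    [[-179, 0, 0], [-120, 126, -64], -1],
    [[-179, 0, 0], [-120, 126, -64], -1],
    [[-179, 0, 0], [-120, 126, -64], -1],
    [[-179, 0, 0], [-120, 126, -64], -1],
    [[-179, 0, 0], [-120, 126, -64], -1],
    [[-179, 0, 0], [-120, 126, -64], -1],
  ],
)

```text
time: 29.45
position: [0.6753, -0.1399, 0.2069]
eef_rot: [-0.039, 0.706, 0.039, 0.706]
force: [-0.2, -0.3, -0.3]
opening: 0.0855
```

```bash
python3 - <<'E'
from h import *
s=read_state(); print(s["position"],s["qpos"].round(2),R.from_quat(s["eef_rot"]).as_matrix().round(3))
c=read_camera("wrist"); np.savez("w5.npz",**c); P=cloud(c); z=P[:,:,2]
m=((z>.079)&(z<.093)&(np.abs(P[:,:,0]-.676)<.05)&(np.abs(P[:,:,1]+.14)<.05))
q=P[m]; print(len(q),np.median(q[:,2]),cv2.minAreaRect(q[:,:2].astype(np.float32)),q[:,:2].mean(0))
cv2.imwrite("pics/w5.png",c["frame"][:,:,::-1])
E
```

```text
[ 0.67526864 -0.13985187  0.20693441] [-0.27  0.7   1.33  0.    1.11 -1.95] [[ 0.001 -0.11   0.994]
 [-0.     0.994  0.11 ]
 [-1.    -0.     0.001]]
2246 0.08621924225312855 ((0.6754423379898071, -0.14179374277591705), (0.06322409212589264, 0.015660883858799934), 6.722876071929932) [ 0.67339371 -0.14182652]
```

View pics/w5.png

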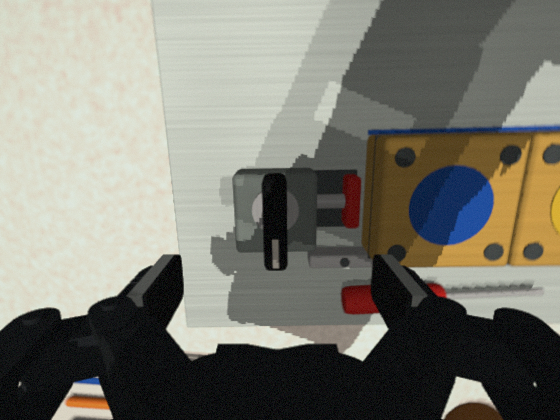

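The view shows the handle at (275,222), the jaw at (352,200), and a gap of about 10 mm to the blue flask, whose edge is at column 367. Descend and grip.

Request:
send_rows(
  steps=[
    [[0, 0, 0], [30, -2, 0], -1],
    [[0, 0, 0], [55, -2, 0], -1],
    [[0, 0, 0], [70, -2, 0], -1],
    [[0, 0, 0], [78, -2, 0], -1],
    [[0, 0, 0], [78, -2, 0], 0],
    [[0, 0, 0], [78, -2, 0], 1],
    [[0, 0, 0], [78, -2, 0], 1],
    [[0, 0, 0], [78, -2, 0], 1],
    [[0, 0, 0], [78, -2, 0], 1],
    [[0, 0, 0], [78, -2, 0], 1],
  ],
  squeeze=40,
)

```text
time: 30.75
position: [0.6753, -0.1414, 0.1296]
eef_rot: [-0.037, 0.706, 0.037, 0.706]
force: [-2.6, 4.4, 5.3]
opening: 0.0163
```

```bash
python3 -c "
from rig import *
s=read_state();print(s['position'],s['force'],s['wrist_torque'],s['opening'],s['time'])"
```

```text
[ 0.67534579 -0.14142914  0.12962528] [-2.59533944  4.43915065  5.30012549] [ 0.75485229  0.33016901 -0.05503998] 0.01631354166497359 30.75
```

Request:
send_rows(
  steps=[
    [[8, 0, 0], [0, 0, 0], 1],
    [[16, 0, 0], [0, 0, 0], 1],
    [[24, 0, 0], [0, 0, 0], 1],
    [[32, 0, 0], [0, 0, 0], 1],
    [[40, 0, 0], [0, 0, 0], 1],
  ],
)

```text
time: 31.38
position: [0.6753, -0.1417, 0.1296]
eef_rot: [0.208, 0.676, -0.208, 0.676]
force: [-2.3, 1.4, 5.0]
opening: 0.0163
```

```bash
cat > st.py <<'E'
from h import *
s=read_state();M=R.from_quat(s['eef_rot']).as_matrix();print(s['position'].round(4),s['force'].round(1),s['wrist_torque'].round(3),s['opening'],s['time'],'yang',np.degrees(np.arctan2(M[1,1],M[0,1])),'q6',s['qpos'][5],s['tau'][5])
E
python3 st.py
```

```text
[ 0.6753 -0.1417  0.1296] [-2.3  1.4  5. ] [0.336 0.45  0.21 ] 0.016300070320654784 31.375 yang 55.81515762633912 q6 -1.248423333406177 -1.6090275719761848
```

Request:
send_rows(
  steps=[
    [[7, 0, 0], [0, 0, 0], 1],
    [[14, 0, 0], [0, 0, 0], 1],
    [[20, 0, 0], [0, 0, 0], 1],
  ],
)

```text
time: 31.75
position: [0.6752, -0.1419, 0.1296]
eef_rot: [0.322, 0.63, -0.322, 0.63]
force: [-4.1, 1.2, 6.4]
opening: 0.0163
```

```bash
python3 st.py
```

```text
[ 0.6752 -0.1419  0.1296] [-4.1  1.2  6.4] [0.181 0.604 0.246] 0.01625685942710907 31.75 yang 35.8637292962133 q6 -0.9002572069692284 -1.0416245833039284
```

Request:
send_rows(
  steps=[
    [[4, 0, 0], [0, 0, 0], 1],
    [[8, 0, 0], [0, 0, 0], 1],
  ],
)

```text
time: 32.0
position: [0.6751, -0.1419, 0.1296]
eef_rot: [0.364, 0.606, -0.365, 0.606]
force: [-4.7, 0.2, 5.7]
opening: 0.0165
```

```bash
python3 st.py
```

```text
[ 0.6751 -0.1419  0.1296] [-4.7  0.2  5.7] [0.18  0.581 0.214] 0.01654271877312643 32.0 yang 27.943703334564457 q6 -0.7620289227606284 -0.6802585534751415
```

Request:
send_rows(
  steps=[
    [[3, 0, 0], [0, 0, 0], 1],
    [[6, 0, 0], [0, 0, 0], 1],
  ],
)

```text
time: 32.25
position: [0.6751, -0.1419, 0.1296]
eef_rot: [0.395, 0.586, -0.396, 0.586]
force: [-4.9, 1.0, 6.5]
opening: 0.0164
```

```bash
python3 st.py
```

```text
[ 0.6751 -0.1419  0.1296] [-4.9  1.   6.5] [0.158 0.689 0.451] 0.016382534765326747 32.25 yang 21.994036832011314 q6 -0.6580622204786917 -0.21440519951283932
```

Request:
send_rows(
  steps=[
    [[0, 0, 0], [0, 0, 0], 1],
  ],
)

```text
time: 32.38
position: [0.6751, -0.142, 0.1296]
eef_rot: [0.395, 0.586, -0.395, 0.586]
force: [-3.1, 0.5, 7.3]
opening: 0.0166
```

```bash
python3 st.py
```

```text
[ 0.6751 -0.142   0.1296] [-3.1  0.5  7.3] [0.138 0.713 0.28 ] 0.016601968704015587 32.375 yang 22.045598702387828 q6 -0.6590416203832133 0.648647379130125
```

Torque rose from 0.21 to 0.45 N m, so the jaw is snug. Release and lift.

Request:
send_rows(
  steps=[
    [[0, 0, 0], [0, 0, 0], 0],
    [[0, 0, 0], [0, 0, 0], 0],
    [[0, 0, 0], [0, 0, 0], 0],
    [[0, 0, 0], [-30, 0, 0], 0],
    [[0, 0, 0], [-80, 0, 0], 0],
    [[0, 0, 0], [-140, 0, 0], 0],
    [[0, 0, 0], [-180, 0, 0], 0],
    [[0, 0, 0], [-230, 0, 0], 0],
    [[0, 0, 0], [-230, 0, 0], 0],
    [[0, 0, 0], [-230, 0, 0], 0],
  ],
)

```text
time: 33.62
position: [0.675, -0.1418, 0.358]
eef_rot: [0.395, 0.587, -0.395, 0.586]
force: [-0.2, 0.1, -0.8]
opening: 0.0429
```

```bash
python3 - <<'E'
from h import *
c=read_camera("wrist"); P=cloud(c)
cv2.imwrite("pics/w6.png",c["frame"][:,:,::-1])
a=np.radians(7); ex=np.array([np.cos(a),np.sin(a)]); ey=np.array([-np.sin(a),np.cos(a)])
z=P[:,:,2]; 
q=P[(z>.079)&(z<.093)&(np.abs(P[:,:,0]-.676)<.05)&(np.abs(P[:,:,1]+.14)<.05)]; print("handle",cv2.minAreaRect(q[:,:2].astype(np.float32)))
m=((z>.05)&(z<.062)).astype(np.uint8); n,l,st,_=cv2.connectedComponentsWithStats(m)
for i in range(1,n):
    if st[i,4]>1500:
        q=P[l==i][:,:2].astype(np.float32); r=cv2.minAreaRect(q); print(st[i],r,"carrier",np.dot(r[0],ex)-.65,np.dot(r[0],ey)+.016)
s=read_state();print(s["position"],s["force"])
E
```

```text
handle ((0.6756601929664612, -0.14151015877723694), (0.015964338555932045, 0.0638633668422699), 26.053598403930664)
[  250     0   121   124 10688] ((0.6543800234794617, -0.00039749592542648315), (0.10057109594345093, 0.12903745472431183), 7.08357572555542) carrier -0.0005460685519403929 -0.06414339684996215
[   0   52   51   97 3475] ((0.3776184916496277, -0.1681034117937088), (0.05642806738615036, 0.09723753482103348), 11.920519828796387) carrier -0.2956828717440258 -0.1968705120886044
[ 0.6748534  -0.14176946  0.35730477] [-0.72041724 -0.01289786  0.13117916]
```

View pics/w6.png

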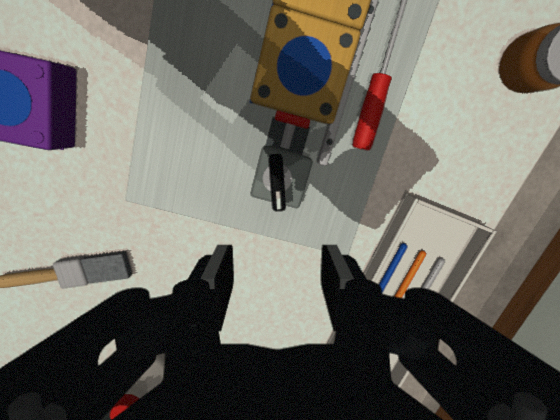

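Flask row angle is 7.08° and the rail is at 7.0°, so square. I'll move over the row to check all three.

Request:
send_rows(
  steps=[
    [[-75, 0, 0], [0, 51, -200], 0],
    [[-75, 0, 0], [0, 51, -200], 0],
    [[-75, 0, 0], [0, 51, -200], 0],
    [[-75, 0, 0], [0, 51, -200], 0],
    [[-75, 0, 0], [0, 51, -200], 0],
    [[-75, 0, 0], [0, 51, -200], 0],
    [[-75, 0, 0], [0, 51, -200], 0],
    [[-75, 0, 0], [0, 51, -200], 0],
    [[-75, 0, 0], [0, 51, -200], 0],
  ],
)

```text
time: 34.8
position: [0.6473, 0.0627, 0.3581]
eef_rot: [-0.042, 0.706, 0.042, 0.705]
force: [0.4, -0.6, -0.1]
opening: 0.0427
```

```bash
python3 - <<'E'
from h import *
c=read_camera("wrist"); P=cloud(c); np.savez("w7.npz",**c)
cv2.imwrite("pics/w7.png",c["frame"][:,:,::-1])
a=np.radians(7); ex=np.array([np.cos(a),np.sin(a)]); ey=np.array([-np.sin(a),np.cos(a)])
z=P[:,:,2]; hsv=cv2.cvtColor(c["frame"],cv2.COLOR_RGB2HSV); U=P[:,:,:2]@ex-.65; V=P[:,:,:2]@ey+.016
row=(z>.05)&(z<.062)&(np.abs(U)<.07)&(V>-.145)&(V<.18)
r=cv2.minAreaRect(P[row][:,:2].astype(np.float32)); print("row",r)
for n,(lo,hi) in dict(red=((0,150,60),(8,255,255)),yel=((24,150,90),(35,255,255)),blu=((100,120,50),(130,255,255))).items():
    m=(cv2.inRange(hsv,lo,hi)>0)&row; v,u=np.nonzero(m); cc=cv2.minEnclosingCircle(np.c_[u,v].astype(np.float32))
    w=cast(c,[(u.mean(),v.mean())],.056)[0,:2]; print(n,len(u),cc,w,"carrier",w@ex-.65,w@ey+.016)
for k,(a0,b0) in dict(red=(.08,.16),yel=(-.02,.06),blu=(-.12,-.04)).items():
    m=row&(V>a0)&(V<b0)
    fr=[];xs=np.linspace(a0,b0,17)
    for p,q in zip(xs[:-1],xs[1:]):
        g=U[m&(V>p)&(V<q)]; fr.append([g.min(),g.max()] if len(g) else [np.nan]*2)
    fr=np.array(fr); print(k,"front",np.round(fr[:,0],4),"\n back",np.round(fr[:,1],4))
rl=(z>.024)&(z<.032)&(U>.045)&(U<.07)&(V>-.1)&(V<.15); q=P[rl]; print("rail",cv2.fitLine(q[:,:2].astype(np.float32),cv2.DIST_HUBER,0,.01,.01).ravel(),U[rl].min(),U[rl].max())
E
```

```text
row ((0.643327534198761, 0.08473517745733261), (0.10020691156387329, 0.2993943989276886), 6.7559494972229)
red 1864 ((288.0, 177.0), 116.1078109741211) [0.63084182 0.18508772] carrier -0.0013038613371181285 0.12282782112108104
yel 367 ((295.69354248046875, 178.2957000732422), 24.414716720581055) [0.64089222 0.08462096] carrier -0.003572188820081923 0.021885095039638203
blu 1848 ((212.0, 178.5), 24.96507453918457) [ 0.6557538  -0.01450315] carrier -0.0009015805069438887 -0.07831133314338835
red front [-0.0499 -0.0499 -0.0498 -0.0498 -0.0498 -0.0498 -0.0498 -0.0497 -0.0497
 -0.0497 -0.0496 -0.0496 -0.0507 -0.0507 -0.0506 -0.0506] 
 back [0.0485 0.0493 0.0487 0.0486 0.0488 0.0486 0.049  0.0492 0.0493 0.049
 0.0492 0.049  0.0495 0.0494 0.0494 0.0495]
yel front [-0.0502 -0.0502 -0.0502 -0.0502 -0.0502 -0.0502 -0.0501 -0.0501 -0.0502
 -0.0501 -0.0501 -0.05   -0.0501 -0.05   -0.05   -0.05  ] 
 back [0.0484 0.0481 0.0483 0.0481 0.0481 0.0484 0.0484 0.0485 0.0486 0.0482
 0.0484 0.0485 0.0488 0.0483 0.0488 0.0484]
blu front [-0.0493 -0.0492 -0.0492 -0.0492 -0.0492 -0.0493 -0.0493 -0.0493 -0.0492
 -0.0493 -0.0502 -0.0502 -0.0502 -0.0502 -0.0503 -0.0502] 
 back [0.0477 0.0477 0.0476 0.0479 0.0479 0.0479 0.0481 0.0479 0.048  0.0477
 0.048  0.0482 0.048  0.0478 0.0481 0.048 ]
rail [ 0.11873867 -0.9929255   0.70252603  0.09591523] 0.053492297327533134 0.061364169447743255
```

View pics/w7.png

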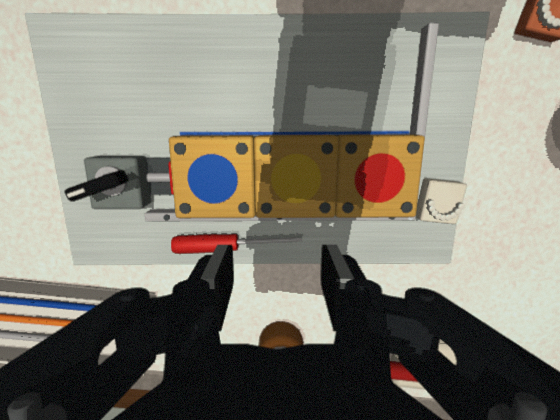

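The row measures 299.4 × 100.2 mm, at 6.8° against the rail's 6.8°, so it is tight and flush. The bar lagged the tool by about 4°, so I'll re-grip to confirm the clamp still bears.

Request:
send_rows(
  steps=[
    [[70.8, 0, 0], [0, -206, 4], -0.5],
    [[70.8, 0, 0], [0, -206, 4], -0.5],
    [[70.8, 0, 0], [0, -206, 4], -0.5],
    [[70.8, 0, 0], [0, -206, 4], -0.5],
    [[70.8, 0, 0], [0, -206, 4], -0.5],
    [[70.8, 0, 0], [0, -206, 4], -0.5],
    [[70.8, 0, 0], [0, -206, 4], -0.5],
    [[70.8, 0, 0], [0, -206, 4], -0.5],
    [[70.8, 0, 0], [60, -206, 4], -0.5],
    [[70.8, 0, 0], [120, -206, 4], -0.5],
    [[70.8, 0, 0], [170, -206, 4], -0.5],
    [[70.8, 0, 0], [210, -206, 4], -0.5],
    [[70.8, 0, 0], [228, -206, 4], -0.5],
    [[70.8, 0, 0], [228, -206, 4], -0.5],
    [[70.8, 0, 0], [228, -206, 4], 1],
    [[70.8, 0, 0], [228, -206, 4], 1],
    [[70.8, 0, 0], [228, -206, 4], 1],
    [[70.8, 0, 0], [228, -206, 4], 1],
    [[70.8, 0, 0], [228, -206, 4], 1],
  ],
)

```text
time: 37.22
position: [0.6757, -0.1423, 0.1326]
eef_rot: [0.373, 0.601, -0.374, 0.6]
force: [-14.8, -4.4, 13.3]
opening: 0.0148
```

```bash
python3 st.py
```

```text
[ 0.6757 -0.1423  0.1326] [-14.8  -4.4  13.3] [-0.663  2.05   0.148] 0.01484425492799051 37.225 yang 26.253190474319172 q6 -0.7314860531525313 0.08929218398407102
```

Request:
send_rows(
  steps=[
    [[1, 0, 0], [0, 0, 0], 1],
    [[1.5, 0, 0], [0, 0, 0], 1],
  ],
)

```text
time: 37.48
position: [0.6756, -0.1423, 0.1326]
eef_rot: [0.38, 0.596, -0.382, 0.595]
force: [-14.3, -5.2, 14.5]
opening: 0.0155
```

```bash
python3 st.py
```

```text
[ 0.6756 -0.1423  0.1326] [-14.3  -5.2  14.5] [-0.694  2.041  0.545] 0.015456916889287567 37.475 yang 24.776849863245477 q6 -0.7054367135968456 0.46226187609136105
```

A 1.5° turn raised the torque by 0.4 N m at once, so the jaw is firmly loaded. Releasing now, then retreating.

Request:
send_rows(
  steps=[
    [[0, 0, 0], [0, 0, 0], 0],
    [[0, 0, 0], [0, 0, 0], 0],
    [[0, 0, 0], [0, 0, 0], 0],
    [[0, 0, 0], [-30, 0, 0], 0],
    [[0, 0, 0], [-80, 0, 0], 0],
    [[0, 0, 0], [-140, 0, 0], 0],
    [[0, 0, 0], [-180, 0, 0], 0],
    [[0, 0, 0], [-230, 0, 0], 0],
    [[0, 0, 0], [-230, 0, 0], 0],
    [[0, 0, 0], [-230, 0, 0], 0],
  ],
)

```text
time: 38.72
position: [0.6764, -0.1412, 0.36]
eef_rot: [0.381, 0.596, -0.381, 0.595]
force: [-0.2, -0.1, 0.1]
opening: 0.0427
```

```bash
python3 - <<'E'
from h import *
c=read_camera("wrist"); P=cloud(c); z=P[:,:,2]
q=P[(z>.079)&(z<.093)&(np.abs(P[:,:,0]-.676)<.05)&(np.abs(P[:,:,1]+.14)<.05)]; print("handle",cv2.minAreaRect(q[:,:2].astype(np.float32)))
m=((z>.05)&(z<.062)).astype(np.uint8); n,l,st,_=cv2.connectedComponentsWithStats(m)
for i in range(1,n):
    if st[i,4]>5000: print(cv2.minAreaRect(P[l==i][:,:2].astype(np.float32)))
s=read_state();print(s["position"],s["force"])
print(close_job())
E
```

```text
handle ((0.6752572655677795, -0.14119945466518402), (0.015775073319673538, 0.06248839199542999), 25.02128791809082)
((0.6540306806564331, 0.0019993260502815247), (0.10070390999317169, 0.13400118052959442), 7.159451007843018)
[ 0.6763161  -0.1411436   0.35929084] [-0.05328907  0.17087602  0.95687315]
the job is handed in; nothing more can be done
None
```

The job is handed in at about 39 s of the 72 s. `close_job()` reports no verdict. I pushed the three flasks together against the side rail. Then I pushed each one square onto the back rail, turned the T handle about 71° clockwise until snug, and let go.

- **Row:** with the clamp closed it measured 299.4 × 100.2 mm, so there are no real gaps. It lies at 6.8°, the same as the back rail. All three fronts lie within about 1.5 mm of the same line. Each flask stopped at the same rail contact, within about 0.2 mm of tool position.
- **Clamp:** the torque rose from about 0.21 to 0.45 N m as the jaw bore on the row. The bar then sat about 4° behind the tool, so I re-gripped it to check. A further 1.5° turn raised the torque by about 0.4 N m at once, so the jaw was still loaded.
- **After release:** the bar was 1° further on. The visible part of the row was still square, and the gripper was clear of everything.
- **Not confirmed:** the jaw's force was only inferred from the torque. The re-grip reading also carried about 15 N of sideways force, so it is rough. I did not re-measure the whole row after the second release.
- **Disagreement:** the yellow disc's centre read about 2.5 mm nearer the front than the others. It was half in shadow, with few pixels, and yellow's edges were in line.
- **Bystanders:** I felt no contact with any of them. Those I could see in the last pictures looked unmoved, but I did not measure them.

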